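# Feed a specimen carrier through the scan head with a push stick

## Robot

A 6-joint arm with a two-finger parallel gripper is mounted at the origin on the work surface. World frame = base frame: x ahead of the robot, y to its left, z up, the work surface at z = 0. Lengths are in m, angles in rad, forces in N, time in s.
With the tool pointing down it reaches from about 0.35 to 0.875 m from the base axis. Payload 4.2 kg.
Tool frame: the origin (TCP) lies at the very end of the fingers, on their centre line; the grasp point (between the pads) lies 19 mm behind it; x points along the fingers, y is the direction in which the jaws open and shut, and the axes are right-handed (so a half turn about x gives the same grasp; the last joint's range is limited). The gripper opens to 85 mm and grips with 20 to 120 N. Pads are 22 mm wide; open, the fingers measure 114 mm over their backs; the gripper's body (76 mm by 85 mm) begins 54 mm behind the grasp point. The pads swing forward as they close: fully open they stand 13 mm farther back than shut.
Start: joints at [-0.881, 0.385, 0.008, 0, -1.194, -0.259], TCP at [0.261, -0.568, 0.194] pointing down, gripper open.
Joint ranges: [-3.14, 3.14], [-1.21, 2.06], [-1.07, 1.41], [-3.16, 2.05], [-2.99, -0.16], [-3.1, 3.1]. Speed limits (rad/s): [2.79, 2.79, 3.14, 3.14, 3.14, 3.14].

## Interface

Orientations are given as a unit quaternion [x, y, z, w].
In Python, from rig import telemetry, eyes, workorder gives the robot as it stands. The module is installed in compiled form; this text tells all that it offers.
- The arm moves only by the tool arm_command, never from a script. Its argument "plan" is text: rows parted by semicolons, each of 7 numbers parted by spaces: the shift along the tool's x, y, z in mm, then the turn, a rotation vector about the tool's x, y, z in degrees, then the finger opening in mm, from 0 to 85.4. In form: tx ty tz wx wy wz hand; .... A call has 1 to 12 rows; each row is the pose to reach, as a shift and turn from the pose measured when the call began, along the tool's axes at that moment; what a row does not reach only later rows make up. A row lasts 1/10 s, in which the tool goes at most 50 mm and 8.59 degrees, less where a joint would pass 70% of its speed; a pose out of reach is approached as far as the arm can. A call with a gripper value outside its range is refused whole. The fingers move at their own pace and stop on an object; "grip_force" is the grip in N (left out, the last holds). Time passes only in rows, so rows that repeat a pose let the fingers close. It gives the time, the measured TCP pose, the force and the opening at its end, in the units of the state.
- telemetry.state(): the state, without advancing time (a new reading comes with each control period).
- eyes.camera(name): name is "scene" or "top"; returns the picture (420x560x3 uint8, red, green, blue); there is no depth.
- eyes.camera_model(name): a dict with "fx", "fy", "cx", "cy" (pixels), "cam_to_world" (4x4, takes a point from camera to world coordinates). Camera axes: x right, y up, looking along -z (the intrinsics and any distortion apply to the point x, -y, -z); pixel columns grow to the right and rows downward; lengths in m; the calibration is good to about 2 mm. A picture is of the moment at which its call begins. camera_model takes no time and is no camera call.
- workorder.hand_in(): hands the job in, once; it reports no verdict.
Trained networks look in the newest picture that a camera, given by its name, has taken for a name from the list of things; names that differ only in an ending like _2 or _b are one class to them, and where a whole thing is asked for, a point or a joint stands for the part that bears it (a point fixed in the world has none). Each returns a list of dicts, best first, with "score" (0 to 1); they miss things now and then, are a little off and sometimes report something else, mostly with a low value. They report only what shows in the picture. A call takes as long as a camera call. They do not tell look-alikes from the thing itself.
- eyes.silhouettes(camera, name): "mask" (420x560 bool, what is visible of it).
- eyes.place_of(camera, name): "xyz" ([x, y, z] in m, in the coordinates of the camera as it stood for that picture, good to about 4 mm: a listed point, or the origin of a listed thing).
The state is a dict: "clock": time; "qpos": joint angles; "joint_vel": joint speeds; "tau": joint torques, N m; "eef_pos": TCP position; "tool_rot": TCP orientation; "force": force on the tool from outside, world axes, zero at the start; "ft_torque": the same for the moment, N m; "finger_gap": finger opening in m.
Only numpy, scipy, OpenCV 4.12 (cv2) and the standard library are available. Lean on these libraries where they do the work, as an engineer would, in place of code of your own. Each camera call takes 0.05 s, during which the arm holds its last target.

## Task

With the narrow push stick, push the specimen carrier that waits in the guide channel through under the white scan head until it is home at the end stop on the far side; never touch the carrier with the gripper. Then draw the stick back out and set it down flat on the bench, handle up.

Things in the scene. Friction and masses are not known exactly. Their poses are not given: they have to be found in the camera images.
- track: Fixed track (mm). Origin on the bench, at the scan head's mouth, channel centre; x = feed direction, z up. Plate x -90 to 125, 100 wide: channel floor 6 above bench. Channel 40 wide, open at x -90; rails x -90 to 110, tops 20 above bench. White scan head roofs x 0 to 60: ceiling 28 above bench, 100 wide, its lens top 63 above bench. Then an open bay; dark end stop's face at x 110.
- carrier: Specimen carrier: aluminium block 48 mm long (x), 34 wide, 14 high, black disc 25 across, 4 high on top; about 120 g, loose on the channel floor. Origin: centre of underside. Starts in the open channel before the scan head, long side along it. Against the end stop its origin is at track x 86. A like one on the bench outside the track is not needed.
- push_stick: Narrow push stick, 90 g: grey bar 170 mm long, 22 wide, 12 high; upright black handle block 30 long, 20 wide across the bar, top 62 above the bar's underside. Starts flat on the bench, handle up, left or right of the track. Origin: underside, below mid-handle; x along the bar to the nose (end at x 130; tail end x -40), z up. A similar tool, its bar 50 wide, does not fit the channel.
- stick_nose (a point): Centre of the nose end face of the push stick: 130 mm ahead of the stick's origin, 6 mm above the bar's underside; same axes as the stick.
Not all that is in view belongs to the job. Leave any orange look-alike of the carrier alone.

How it is judged:
By the outcome, as a careful person would: the job done as asked, in the order asked, and still so for the second after the job is handed in, with the robot touching nothing.
It also fails if it takes over 48 s, if anything falls off the work surface, if the arm or the gripper's body presses on something with over 40 N, if the wrist force passes 120 N, or if a joint passes its speed limit or range.

## Working session

There is one attempt and no reset: what is moved stays moved. The work goes in short steps, Python scripts to look and compute and a tool call to move; the robot and the scene stay as the last step left them, time stands still between calls to the robot, and variables do not carry over. Pictures are saved under pics/ and viewed, and the job is handed in when it is done.

Besides the shell and the picture viewer there is one more tool, called as name(argument=value, ...) on one line, values as JSON. arm_command: Moves the arm, as the interface text tells. Its arguments: {"type":"object","properties":{"plan":{"type":"string"},"grip_force":{"type":"number"}},"required":["plan"]}

```bash
mkdir -p pics; ls; python3 - <<'E'
from rig import telemetry, eyes
import cv2, numpy as np
for n in ["scene","top"]:
    im=eyes.camera(n); cv2.imwrite(f"pics/{n}0.png",cv2.cvtColor(im,cv2.COLOR_RGB2BGR))
    m=eyes.camera_model(n); print(n,{k:np.round(v,4).tolist() for k,v in m.items() if not isinstance(v,str)})
    T=np.array(m["cam_to_world"])
    for t in ["track","carrier","push_stick","stick_nose"]:
        for d in eyes.place_of(n,t): print(t,round(d["score"],2),np.round((T@np.r_[d["xyz"],1])[:3],4))
s=telemetry.state(); print(s)
E
```

```text
pics
scene {'fx': 401.2817, 'fy': 401.2817, 'cx': 282.8035, 'cy': 211.2904, 'cam_to_world': [[0.7153, -0.5799, 0.39, 0.9646], [0.6989, 0.5968, -0.3943, -0.3886], [-0.0041, 0.5546, 0.8321, 0.8208], [0.0, 0.0, 0.0, 1.0]]}
carrier 0.68 [ 0.6177 -0.0096  0.0049]
carrier 0.55 [7.398e-01 7.310e-02 7.000e-04]
push_stick 0.7 [ 0.5359 -0.4074  0.0025]
stick_nose 0.84 [ 0.6612 -0.4271  0.0074]
top {'fx': 513.5316, 'fy': 513.5316, 'cx': 278.9731, 'cy': 210.3522, 'cam_to_world': [[0.0253, 0.989, -0.1455, 0.3994], [-0.9997, 0.025, -0.004, -0.0072], [-0.0003, 0.1455, 0.9894, 1.4334], [0.0, 0.0, 0.0, 1.0]]}
track 0.57 [ 0.607  0.022 -0.003]
carrier 0.57 [ 0.6133 -0.0151  0.0065]
carrier 0.52 [7.372e-01 7.330e-02 2.000e-04]
push_stick 0.79 [ 0.5335 -0.4111 -0.0019]
stick_nose 0.91 [ 0.658  -0.4335  0.0043]
{'clock': 0.5, 'qpos': array([-8.81398502e-01,  3.84710977e-01,  7.82747951e-03, -5.24618838e-05,
       -1.19398278e+00, -2.58597325e-01]), 'joint_vel': array([ 0.00198922, -0.00160474,  0.00057268, -0.00043362, -0.00048855,
       -0.00087234]), 'tau': array([ 3.44602959e-04, -3.91688526e+01,  1.88443351e+01,  4.18712541e+00,
       -7.28358518e-04, -2.53953871e-06]), 'eef_pos': array([ 0.26100351, -0.5678307 ,  0.19376921]), 'tool_rot': array([-0.15109936,  0.6907636 ,  0.15115911,  0.69077171]), 'force': array([ 0.25213435, -0.23348921, -0.122856  ]), 'ft_torque': array([ 0.03883441, -0.01422797,  0.03311343]), 'finger_gap': 0.08519562239467696}
```

View pics/scene0.png

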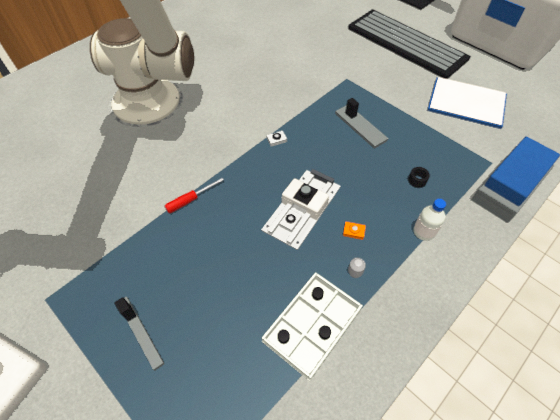

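View pics/top0.png

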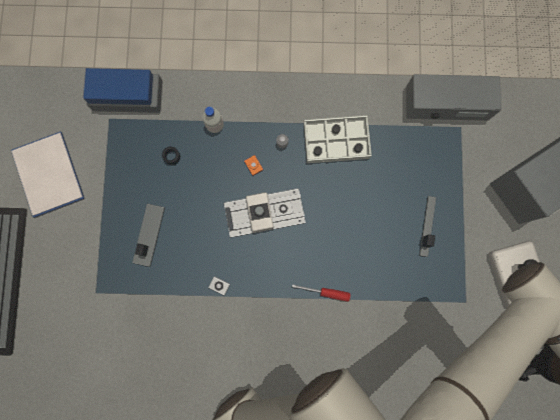

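The scene view shows the track with the carrier at (291,218), the white head at (305,193) and the dark stop at (322,177). In the top view the narrow stick is on the right (bar 430,225; handle 428,241), and the wide tool is on the left (148,235). I'll zoom in next.

```bash
python3 - <<'E'
import cv2
a=cv2.imread("pics/top0.png"); b=cv2.imread("pics/scene0.png")
cv2.imwrite("pics/z1.png",cv2.resize(a[180:245,215:315],None,fx=8,fy=8,interpolation=cv2.INTER_CUBIC))
cv2.imwrite("pics/z2.png",cv2.resize(b[160:255,250:350],None,fx=6,fy=6,interpolation=cv2.INTER_CUBIC))
cv2.imwrite("pics/z3.png",cv2.resize(a[190:265,400:460],None,fx=8,fy=8,interpolation=cv2.INTER_CUBIC))
E
```

```text
(no output)
```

View pics/z1.png

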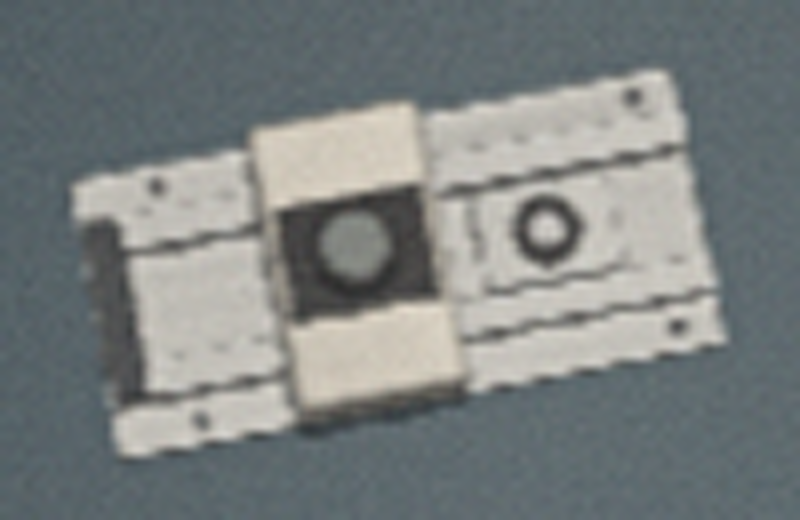

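View pics/z2.png

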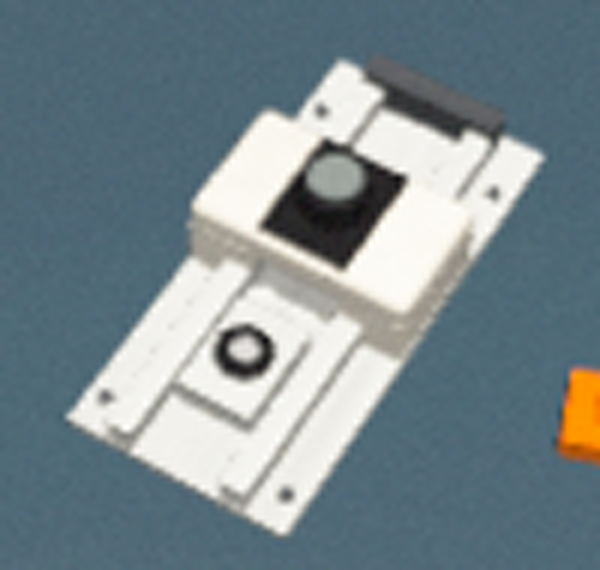

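View pics/z3.png

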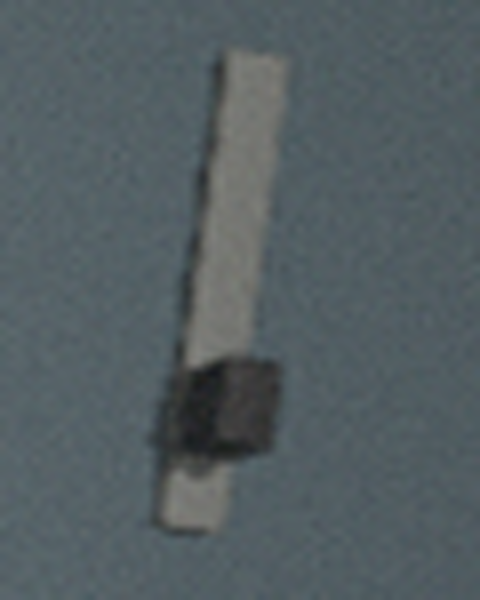

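```bash
cat > h.py <<'E'
import numpy as np, cv2
from rig import eyes, telemetry
from scipy.spatial.transform import Rotation as R
from scipy.optimize import least_squares
def proj(m,P):
    T=np.linalg.inv(np.array(m["cam_to_world"])); p=np.c_[P,np.ones(len(P))]@T.T
    x,y,z=p[:,0],-p[:,1],-p[:,2]
    return np.c_[m["fx"]*x/z+m["cx"],m["fy"]*y/z+m["cy"]]
def ray(m,uv,z):
    T=np.array(m["cam_to_world"]); d=T[:3,:3]@np.array([(uv[0]-m["cx"])/m["fx"],-(uv[1]-m["cy"])/m["fy"],-1.])
    return T[:3,3]+d*(z-T[2,3])/d[2]
def fit(obs,x0):
    # obs: list of (cam, local pts, px)
    ms={c:eyes.camera_model(c) for c,_,_ in obs}
    def w(p,L):
        L=np.array(L,float); c,s=np.cos(p[2]),np.sin(p[2])
        return np.c_[p[0]+c*L[:,0]-s*L[:,1],p[1]+s*L[:,0]+c*L[:,1],L[:,2]]
    f=lambda p:np.concatenate([(proj(ms[c],w(p,L))-np.array(u)).ravel() for c,L,u in obs])
    r=least_squares(f,x0); return r.x,np.round(r.fun.reshape(-1,2),1).tolist()
def zp(u,s,ox,oy): u=np.array(u,float); return (u+.5)/s-.5+np.array([ox,oy])
E
python3 - <<'E'
from h import *
L=np.array([[-90,50,6],[-90,-50,6],[125,-50,6],[125,50,6]])/1e3
t=("top",L,zp([(727,343),(667,70),(72,182),(120,458)],8,215,180))
s=("scene",L,zp([(68,417),(285,535),(545,157),(342,60)],6,250,160))
for o in ([t],[s],[t,s]):
    p,r=fit(o,[.6,.05,1.6]); print("track",np.round(p[:2],4),np.degrees(p[2]).round(2),r)
L=np.array([[130,11,12],[130,-11,12],[-40,11,12],[-40,-11,12]])/1e3
p,r=fit([("top",L,zp([(222,50),(290,60),(160,528),(222,530)],8,400,190))],[.53,-.41,-.15]);print("stick",p[:2].round(4),np.degrees(p[2]),r)
print(eyes.camera_model("top").keys())
m=eyes.camera_model("top"); print("disc",ray(m,zp((549,230),8,215,180),.024))
m=eyes.camera_model("scene"); print("disc",ray(m,zp((244,351),6,250,160),.024))
b=cv2.imread("pics/scene0.png");cv2.imwrite("pics/z4.png",cv2.resize(b[285:380,100:180],None,fx=6,fy=6,interpolation=cv2.INTER_CUBIC))
E
```

```text
track [0.6062 0.0228] 102.34 [[-0.2, 0.1], [0.3, -0.2], [-0.2, -0.1], [0.0, 0.2]]
track [0.6107 0.0235] 102.21 [[-0.0, 0.0], [-0.0, 0.1], [0.1, -0.2], [0.0, -0.1]]
track [0.6086 0.0234] 102.31 [[-0.4, -0.7], [0.2, -1.1], [-0.3, -1.0], [-0.1, -0.7], [-0.7, -0.4], [-0.7, -0.4], [-0.6, -0.6], [-0.7, -0.5]]
stick [ 0.5308 -0.4094] -8.600915272605294 [[0.4, -0.3], [-0.4, -0.2], [-0.1, -0.3], [0.1, 0.8]]
dict_keys(['fx', 'fy', 'cx', 'cy', 'cam_to_world'])
disc [ 0.61259082 -0.01305251  0.024     ]
disc [ 0.61715713 -0.01249914  0.024     ]
```

View pics/z4.png

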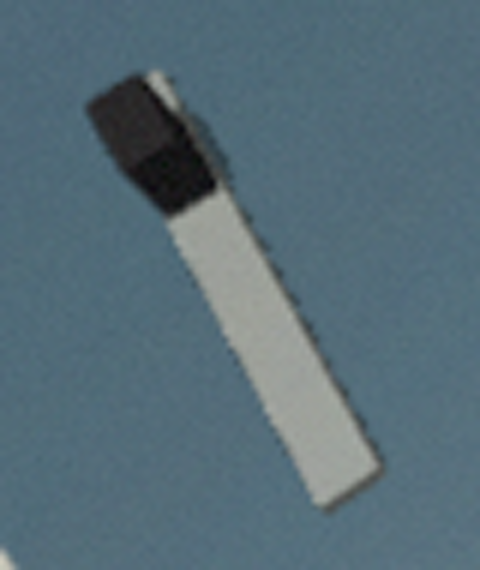

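```bash
python3 - <<'E'
from h import *
L=np.array([[130,11,12],[130,-11,12],[-15,10,62],[-15,-10,62],[15,-10,62]])/1e3
s=("scene",L,zp([(382,465),(322,508),(138,73),(88,105),(130,165)],6,100,285))
Lt=np.array([[130,11,12],[130,-11,12],[-40,11,12],[-40,-11,12],[15,-10,62],[-15,-10,62]])/1e3
t=("top",Lt,zp([(222,50),(290,60),(160,528),(222,530),(282,362),(272,450)],8,400,190))
for o in ([t],[s],[t,s]):
    p,r=fit(o,[.53,-.41,-.15]);print("stick",p[:2].round(4),np.degrees(p[2]).round(2),r)
st=telemetry.state(); M=R.from_quat(st["tool_rot"]).as_matrix(); print(M.round(3))
ya=np.degrees(np.arctan2(M[1,1],M[0,1])); print("tool y yaw",ya)
E
```

```text
stick [ 0.5312 -0.4093] -8.62 [[0.3, -0.4], [-0.4, -0.3], [-0.1, -0.5], [0.0, 0.7], [0.2, 0.3], [-0.0, 0.3]]
stick [ 0.5355 -0.408 ] -9.17 [[0.4, 0.1], [0.1, 0.1], [0.8, -1.0], [-0.3, -0.6], [-1.0, 1.2]]
stick [ 0.5337 -0.4086] -8.91 [[0.3, -1.3], [-0.5, -1.1], [-0.5, -1.4], [-0.3, -0.2], [-0.0, -0.6], [-0.3, -0.6], [-0.1, -0.5], [-0.4, -0.6], [-0.0, -1.4], [-1.1, -1.0], [-1.8, 0.8]]
[[-0.    -0.418  0.909]
 [ 0.     0.909  0.418]
 [-1.     0.     0.   ]]
tool y yaw 114.68194439716318
```

arm_command(plan="0 3 35 4 0 0 85; 10 7 70 8 0 0 85; 20 10 105 12 0 0 85; 30 14 140 16 0 0 85; 45 17 175 20 0 0 85; 60 21 210 24 0 0 85; 70 24 245 27 0 0 85; 80 28 280 30 0 0 85; 90 31 305 33 0 0 85; 95 31 314 33.6 0 0 85; 95 31 314 33.6 0 0 85; 95 31 314 33.6 0 0 85", grip_force=60)

```text
clock: 1.7
eef_pos: [0.5329, -0.409, 0.099]
tool_rot: [0.055, 0.705, -0.055, 0.705]
force: [0.5, -0.0, -0.2]
finger_gap: 0.0849
```

```bash
python3 - <<'E'
from h import *
st=telemetry.state(); M=R.from_quat(st["tool_rot"]).as_matrix()
print(st["clock"],st["eef_pos"],M.round(3).tolist(),np.degrees(np.arctan2(M[1,1],M[0,1])),st["qpos"])
d=np.array([.5337,-.4086,.027])-st["eef_pos"]; print((M.T@d*1e3).round(1))
for n in("top","scene"):
    im=cv2.cvtColor(eyes.camera(n),cv2.COLOR_RGB2BGR)
    c=proj(eyes.camera_model(n),np.array([[.5337,-.4086,.06]]))[0].astype(int)
    cv2.imwrite(f"pics/{n}1.png",cv2.resize(im[c[1]-50:c[1]+50,max(0,c[0]-65):c[0]+65],None,fx=6,fy=6,interpolation=cv2.INTER_CUBIC))
E
```

```text
1.7 [ 0.53285887 -0.4090197   0.09899896] [[-0.0, 0.155, 0.988], [-0.0, 0.988, -0.155], [-1.0, -0.0, -0.0]] 81.09590293334345 [-4.14377556e-01  5.35089663e-01  7.45866597e-03  2.18954043e-04
 -1.04336061e+00 -1.31193482e+00]
[72.   0.6  0.8]
```

View pics/scene1.png

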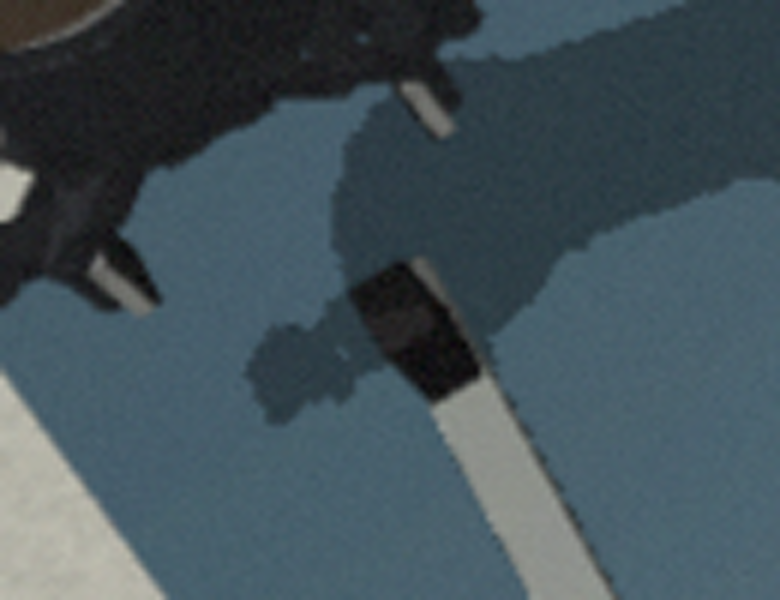

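The fingertips stand either side of the handle, so I'm going down to close.

arm_command(plan="25 0 0 0 0 0 85; 50 1 1 0 0 0 85; 65 1 1 0 0 0 85; 72 1 1 0 0 0 85; 72 1 1 0 0 0 85; 72 1 1 0 0 0 15; 72 1 1 0 0 0 15; 72 1 1 0 0 0 15; 72 1 1 0 0 0 15; 72 1 1 0 0 0 15; 72 1 1 0 0 0 15; 72 1 1 0 0 0 15", grip_force=60)

```text
clock: 3.0
eef_pos: [0.5339, -0.4086, 0.0276]
tool_rot: [0.055, 0.705, -0.055, 0.705]
force: [-0.2, -0.4, 0.1]
finger_gap: 0.0152
```

```bash
python3 - <<'E'
from h import *
st=telemetry.state(); M=R.from_quat(st["tool_rot"]).as_matrix()
print(st["clock"],st["eef_pos"],st["finger_gap"],st["force"],np.degrees(np.arctan2(M[1,1],M[0,1])))
for n in("top","scene"):
    im=cv2.cvtColor(eyes.camera(n),cv2.COLOR_RGB2BGR)
    cv2.imwrite(f"pics/{n}2.png",im)
    c=proj(eyes.camera_model(n),np.array([[.5937,-.4186,.02]]))[0].astype(int)
    cv2.imwrite(f"pics/{n}2z.png",cv2.resize(im[c[1]-48:c[1]+48,c[0]-65:c[0]+65],None,fx=6,fy=6,interpolation=cv2.INTER_CUBIC)); print(n,c-[65,48])
E
```

```text
3.0 [ 0.53386789 -0.40864512  0.02759894] 0.015190790179255322 [-0.18742409 -0.39364853  0.11424109] 81.03020406870779
top [364 170]
scene [ 75 287]
```

View pics/scene2z.png

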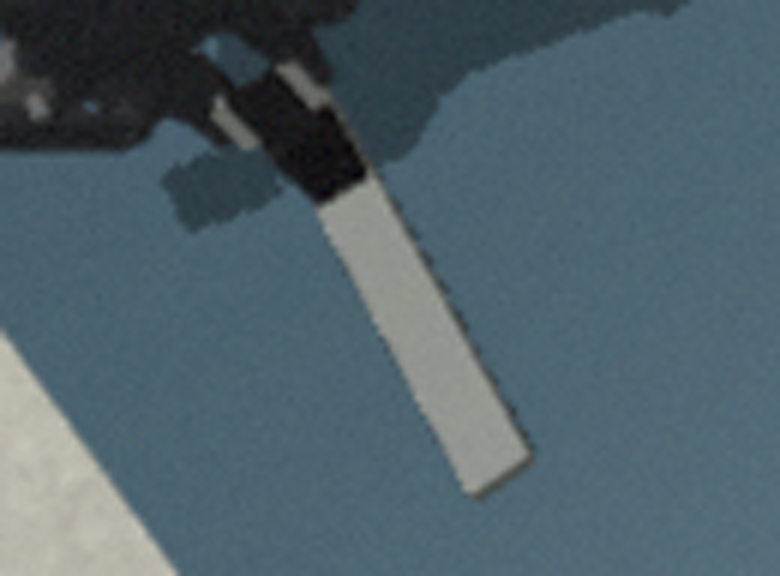

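View pics/top2z.png

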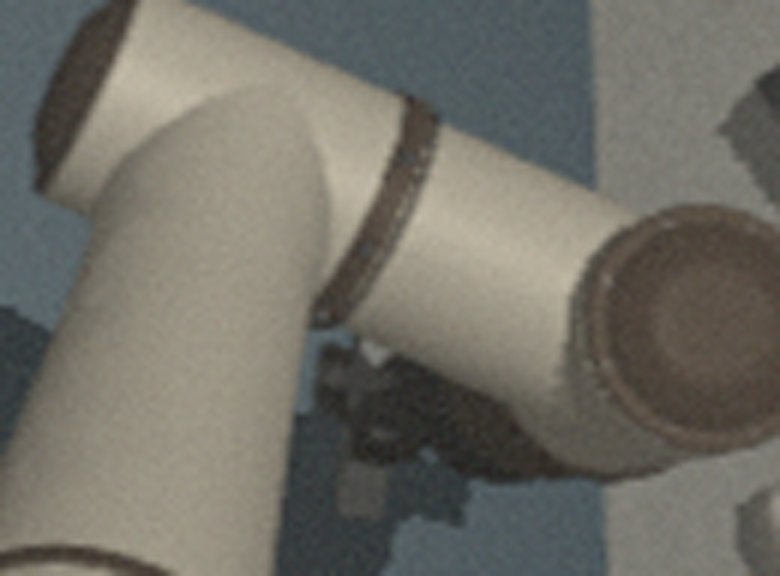

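The gap equals the commanded 15 mm, which is ambiguous for a 20 mm handle. I'll command fully shut to see whether the handle stops the fingers.

arm_command(plan="0 0 0 0 0 0 0; 0 0 0 0 0 0 0; 0 0 0 0 0 0 0; 0 0 0 0 0 0 0", grip_force=60)

```text
clock: 3.5
eef_pos: [0.5338, -0.4087, 0.0275]
tool_rot: [0.055, 0.705, -0.055, 0.705]
force: [0.6, -0.7, -0.1]
finger_gap: -0.0005
```

```bash
python3 - <<'E'
from h import *
st=telemetry.state(); M=R.from_quat(st["tool_rot"]).as_matrix()
print(st["clock"],st["eef_pos"],st["finger_gap"],st["force"],np.degrees(np.arctan2(M[1,1],M[0,1])))
for n in("scene",):
    im=cv2.cvtColor(eyes.camera(n),cv2.COLOR_RGB2BGR)
    cv2.imwrite(f"pics/{n}3.png",im)
    cv2.imwrite(f"pics/{n}3z.png",cv2.resize(im[280:380,80:180],None,fx=6,fy=6,interpolation=cv2.INTER_CUBIC))
    T=np.array(eyes.camera_model(n)["cam_to_world"])
    for t in["push_stick","stick_nose"]:
        for d in eyes.place_of(n,t): print(t,round(d["score"],2),np.round((T@np.r_[d["xyz"],1])[:3],4))
E
```

```text
3.5 [ 0.53381233 -0.40866245  0.02751957] -0.0004773524503257509 [ 0.64692315 -0.70023153 -0.09585308] 81.02811827017416
push_stick 0.81 [ 0.5316 -0.411   0.0031]
stick_nose 0.64 [ 0.6637 -0.4243  0.0064]
```

View pics/scene3z.png

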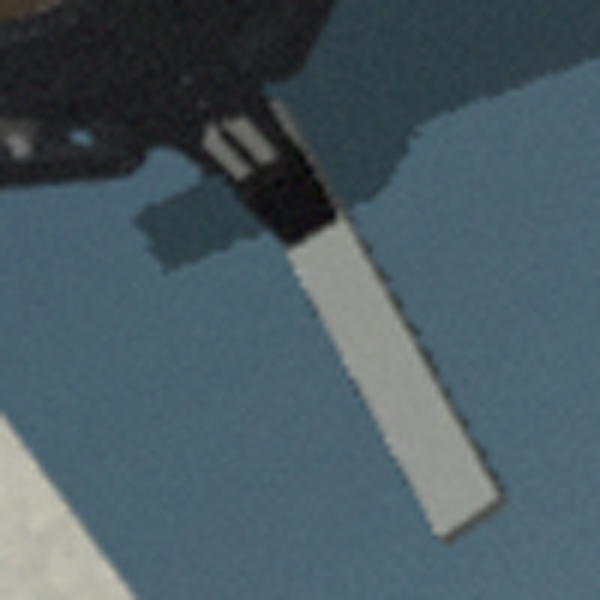

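The fingers shut fully without catching the handle. I'll check where the reported TCP projects to in the picture.

```bash
python3 - <<'E'
from h import *
m=eyes.camera_model("scene"); 
for z in (.0275,.05,.062,.075):
  print(z,((proj(m,np.array([[.5338,-.4087,z],[.5448,-.4087,z]]))-[80,280]+.5)*6-.5).round(0).tolist())
# where do the tip px lie at heights, for finger front faces near x+11mm
for z in(.0275,.05,.062,.07,.08): print(z,ray(m,zp((258,170),6,80,280),z).round(4))
E
```

```text
0.0275 [[283.0, 184.0], [301.0, 206.0]]
0.05 [[261.0, 160.0], [279.0, 182.0]]
0.062 [[249.0, 147.0], [267.0, 170.0]]
0.075 [[235.0, 133.0], [254.0, 155.0]]
0.0275 [ 0.5235 -0.4119  0.0275]
0.05 [ 0.536  -0.4113  0.05  ]
0.062 [ 0.5427 -0.4109  0.062 ]
0.07 [ 0.5471 -0.4107  0.07  ]
0.08 [ 0.5527 -0.4104  0.08  ]
```

View pics/scene3.png

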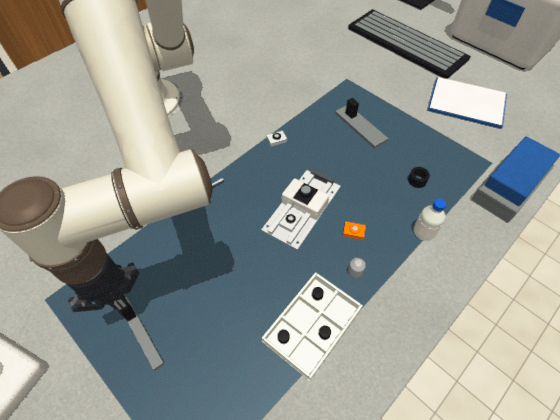

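```bash
python3 - <<'E'
from h import *
m=eyes.camera_model("scene")
c1=proj(m,np.array([[.5337,-.4086,.06]]))[0].astype(int)-[65,50]
def show(name,px,xc):
  # solve z where ray hits plane through pad front (along stick x dir +11mm)
  u=np.array([np.cos(np.radians(-8.9)),np.sin(np.radians(-8.9))]); q=np.array([-u[1],u[0]])
  c=np.array(xc)
  for z in np.arange(.02,.2,.005):
    r=ray(m,px,z)[:2]-c
    if abs(r@u-.011)<.0014: print(name,"z",z.round(3),"lat mm",(r@q*1e3).round(1))
for p in[(150,310),(445,135)]: show("open",zp(p,6,*np.maximum(c1,0)),(.5329,-.409))
for p in[(250,150),(320,107)]: show("15",zp(p,6,75,287),(.5339,-.4086))
for p in[(245,178),(270,163)]: show("0",zp(p,6,80,280),(.5338,-.4087))
b=cv2.imread("pics/scene3.png");cv2.imwrite("pics/z5.png",cv2.resize(b[255:335,60:160],None,fx=8,fy=8,interpolation=cv2.INTER_LANCZOS4))
E
```

```text
open z 0.15 lat mm 45.4
15 z 0.065 lat mm -13.6
15 z 0.065 lat mm 10.8
0 z 0.065 lat mm -5.0
0 z 0.065 lat mm 3.7
```

View pics/z5.png

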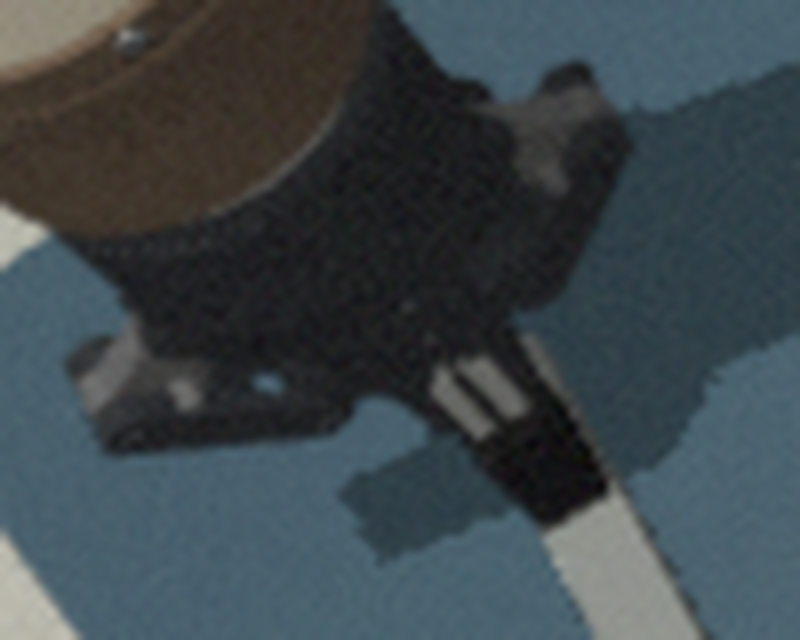

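The projection puts the fingertips about 38 mm above the reported TCP, in both the open and the shut picture, just over the handle top. I'll open, go down in small steps and watch the force.

arm_command(plan="0 0 0 0 0 0 85; 0 0 0 0 0 0 85; 0 0 0 0 0 0 85; 0 0 0 0 0 0 85; 0 0 0 0 0 0 85; 6 0 0 0 0 0 85; 12 0 0 0 0 0 85; 18 0 0 0 0 0 85; 18 0 0 0 0 0 85")

```text
clock: 4.55
eef_pos: [0.5328, -0.4081, 0.0078]
tool_rot: [0.056, 0.706, -0.055, 0.704]
force: [-0.3, 0.1, -0.2]
finger_gap: 0.0856
```

```bash
python3 - <<'E'
from h import *
st=telemetry.state(); print(st["clock"],st["eef_pos"],st["finger_gap"],st["force"],st["qpos"])
n="scene"; b=cv2.cvtColor(eyes.camera(n),cv2.COLOR_RGB2BGR);cv2.imwrite("pics/scene4.png",b)
cv2.imwrite("pics/z6.png",cv2.resize(b[255:335,60:160],None,fx=8,fy=8,interpolation=cv2.INTER_LANCZOS4))
E
```

```text
4.55 [ 0.53284916 -0.40814201  0.00782605] 0.08560260794419865 [-0.299344    0.10574752 -0.1889571 ] [-4.13314080e-01  6.28903979e-01 -7.93161095e-02 -1.67431018e-04
 -8.64803554e-01 -1.31419532e+00]
```

View pics/z6.png

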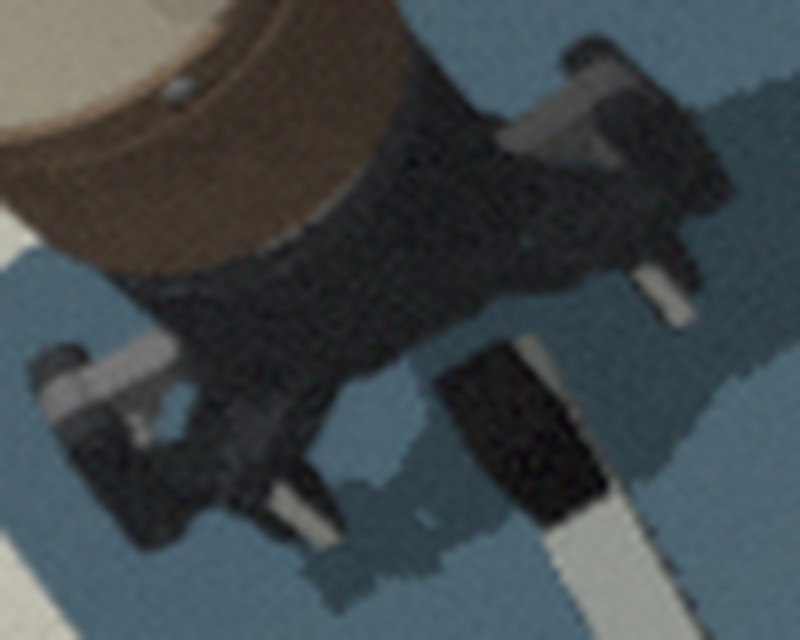

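The tips are still about 59 mm up and either side of the handle. I'll go down a further 19 mm and close.

arm_command(plan="7 0 1 0 0 0 85; 14 0 1 0 0 0 85; 19 0 1 0 0 0 85; 19 0 1 0 0 0 0; 19 0 1 0 0 0 0; 19 0 1 0 0 0 0; 19 0 1 0 0 0 0; 19 0 1 0 0 0 0; 19 0 1 0 0 0 0", grip_force=60)

```text
clock: 5.5
eef_pos: [0.5344, -0.4087, -0.0101]
tool_rot: [0.055, 0.705, -0.055, 0.705]
force: [0.1, 0.1, 0.2]
finger_gap: 0.0192
```

```bash
python3 - <<'E'
from h import *
st=telemetry.state(); print(st["clock"],st["eef_pos"],st["finger_gap"],st["force"])
n="scene"; b=cv2.cvtColor(eyes.camera(n),cv2.COLOR_RGB2BGR);cv2.imwrite("pics/scene5.png",b)
cv2.imwrite("pics/z7.png",cv2.resize(b[275:375,75:175],None,fx=6,fy=6,interpolation=cv2.INTER_LANCZOS4))
E
```

```text
5.5 [ 0.53444874 -0.40873338 -0.01008478] 0.01924424897983359 [0.06457319 0.07934901 0.2359    ]
```

View pics/z7.png

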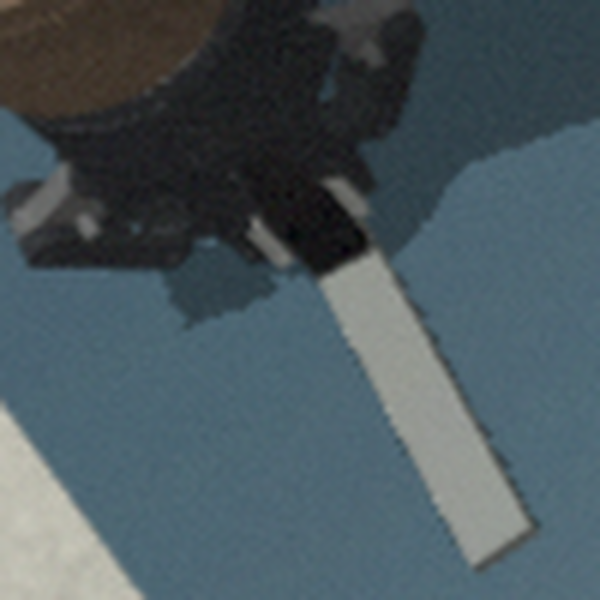

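The handle is gripped (gap 19.2 mm, nominal 20) with the stick flat on the bench. I'll lift it and turn.

arm_command(plan="-10 0 0 0 0 0 0; -25 0 0 0 0 0 0; -45 10 5 -6 0 0 0; -65 25 10 -14 0 0 0; -70 40 15 -22 0 0 0; -70 55 22 -30 0 0 0; -70 70 29 -38 0 0 0; -70 85 36 -46 0 0 0; -70 100 43 -54 0 0 0; -70 115 50 -62 0 0 0; -70 130 57 -70 0 0 0; -70 145 64 -77 0 0 0", grip_force=60)

```text
clock: 6.75
eef_pos: [0.621, -0.275, 0.0614]
tool_rot: [-0.398, 0.585, 0.397, 0.585]
force: [0.2, -0.3, -0.7]
finger_gap: 0.019
```

```bash
cat >> h.py <<'E'
def togo(x,y,z,yawy):
    st=telemetry.state(); M=R.from_quat(st["tool_rot"]).as_matrix()
    ya=np.degrees(np.arctan2(M[1,1],M[0,1]))
    print("t",round(st["clock"],2),"pos",st["eef_pos"].round(4),"gap",round(st["finger_gap"],4),"F",st["force"].round(2),"yaw",round(ya,2),"xdir",M[:,0].round(4))
    d=np.array([x,y,z])-st["eef_pos"]; print("shift",(M.T@d*1e3).round(1),"wx",round(-((yawy-ya+180)%360-180),2))
E
python3 - <<'E'
from h import *
togo(.6597,-.211,.06,192.3)
E
```

```text
t 6.75 pos [ 0.621  -0.275   0.0614] gap 0.019 F [ 0.17 -0.34 -0.67] yaw 158.35 xdir [ 1.1e-03 -4.0e-04 -1.0e+00]
shift [  1.4 -12.3  73.7] wx -33.95
```

arm_command(plan="0 -2 12 -6 0 0 0; 0 -4 24 -13 0 0 0; 0 -6 36 -20 0 0 0; 0 -8 48 -27 0 0 0; 0 -10 60 -31 0 0 0; 0 -12 70 -34 0 0 0; 1 -12 74 -34 0 0 0; 1 -12 74 -34 0 0 0; 1 -12 74 -34 0 0 0")

```text
clock: 7.65
eef_pos: [0.6593, -0.2109, 0.0609]
tool_rot: [0.551, -0.443, -0.55, -0.444]
force: [-0.1, -0.1, -2.2]
finger_gap: 0.0195
```

```bash
python3 - <<'E'
from h import *
togo(.6597,-.211,.00,192.3)
for n in("top","scene"):
    im=cv2.cvtColor(eyes.camera(n),cv2.COLOR_RGB2BGR); cv2.imwrite(f"pics/{n}6.png",im)
    T=np.array(eyes.camera_model(n)["cam_to_world"])
    for t in["push_stick","stick_nose"]:
        for d in eyes.place_of(n,t): print(n,t,round(d["score"],2),np.round((T@np.r_[d["xyz"],1])[:3],4))
E
```

```text
t 7.65 pos [ 0.6593 -0.2109  0.0609] gap 0.0195 F [-0.13 -0.1  -2.24] yaw -167.71 xdir [ 1.3e-03 -5.0e-04 -1.0e+00]
shift [60.9 -0.3 -0.2] wx -0.01
top push_stick 0.86 [ 0.6596 -0.21    0.0677]
top stick_nose 0.76 [ 0.6298 -0.0872  0.0739]
scene push_stick 0.83 [ 0.659  -0.2145  0.074 ]
scene stick_nose 0.81 [ 0.6338 -0.0843  0.0783]
scene stick_nose 0.46 [ 0.6105  0.0269 -0.0015]
```

View pics/top6.png

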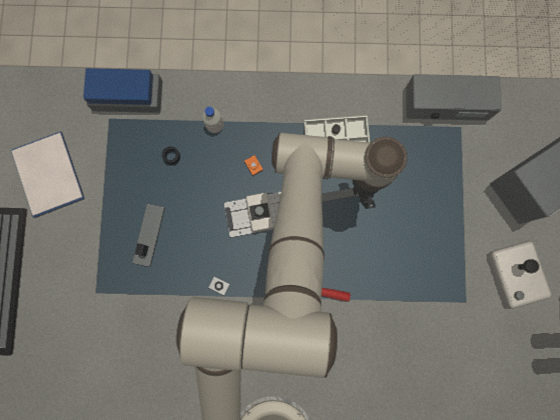

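View pics/scene6.png

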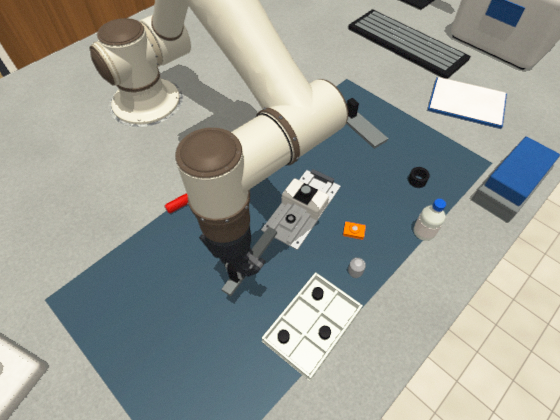

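The stick is level, lined up with the channel, with its nose ahead of the mouth. I'll lower it to just above floor height and then check before entering.

arm_command(plan="15 0 0 0 0 0 0; 30 0 0 0 0 0 0; 45 0 0 0 0 0 0; 55 0 0 0 0 0 0; 60 0 0 0 0 0 0; 63 0 0 0 0 0 0; 63 0 0 0 0 0 0; 63 0 0 0 0 0 0")

```text
clock: 8.75
eef_pos: [0.6599, -0.2111, -0.0019]
tool_rot: [0.552, -0.443, -0.55, -0.444]
force: [-0.2, -0.3, -1.1]
finger_gap: 0.0193
```

```bash
python3 - <<'E'
from h import *
togo(.6597,-.211,-.0025,192.3)
n="scene"
im=cv2.cvtColor(eyes.camera(n),cv2.COLOR_RGB2BGR); cv2.imwrite(f"pics/{n}7.png",im)
cv2.imwrite("pics/z8.png",cv2.resize(im[190:290,215:345],None,fx=6,fy=6,interpolation=cv2.INTER_LANCZOS4))
T=np.array(eyes.camera_model(n)["cam_to_world"])
for t in["push_stick","stick_nose"]:
    for d in eyes.place_of(n,t): print(n,t,round(d["score"],2),np.round((T@np.r_[d["xyz"],1])[:3],4))
E
```

```text
t 8.75 pos [ 0.6599 -0.2111 -0.0019] gap 0.0193 F [-0.15 -0.27 -1.1 ] yaw -167.68 xdir [ 2.2e-03 -8.0e-04 -1.0e+00]
shift [0.6 0.2 0.2] wx 0.02
scene push_stick 0.88 [ 0.6585 -0.2155  0.0102]
scene stick_nose 0.81 [ 0.633  -0.0825  0.0161]
```

View pics/z8.png

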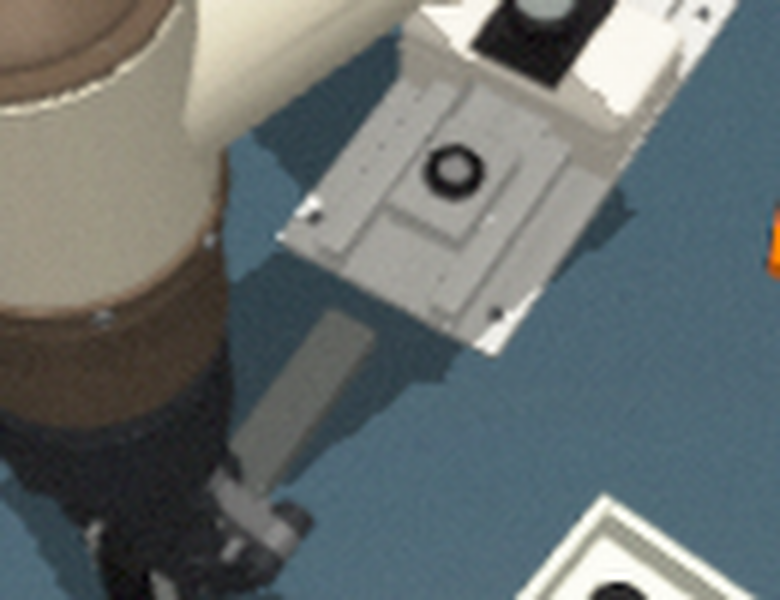

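```bash
python3 - <<'E'
from h import *
m=eyes.camera_model("scene"); a=np.radians(102.25); u=np.array([np.cos(a),np.sin(a)]);q=np.array([-u[1],u[0]])
for p,z in[((332,308),.020),((375,335),.020),((240,475),.02),((265,492),.02),((455,172),.024),((333,258),.02),((445,318),.02)]:
    r=ray(m,zp(p,6,215,190),z)[:2]-[.6107,.0235]; print(p,"track x",(r@u*1e3).round(1),"y",(r@q*1e3).round(1))
E
```

```text
(332, 308) track x -111.8 y 9.7
(375, 335) track x -113.0 y -10.5
(240, 475) track x -188.1 y 0.0
(265, 492) track x -188.9 y -11.5
(455, 172) track x -36.7 y 0.8
(333, 258) track x -93.1 y 21.4
(445, 318) track x -92.7 y -29.1
```

The nose is centred (track y about -0.4 mm) at x = -112, so I'll enter the channel and push.

arm_command(plan="0 0 8 0 0 0 0; 0 0 16 0 0 0 0; 0 0 24 0 0 0 0; 0 0 32 0 0 0 0; 0 0 40 0 0 0 0; 0 0 46 0 0 0 0; 0 0 50 0 0 0 0; 0 0 54 0 0 0 0; 0 0 58 0 0 0 0; 0 0 62 0 0 0 0; 0 0 66 0 0 0 0; 0 0 70 0 0 0 0")

```text
clock: 10.1
eef_pos: [0.6449, -0.1425, -0.0018]
tool_rot: [0.552, -0.443, -0.55, -0.444]
force: [-0.0, -0.9, -0.9]
finger_gap: 0.0193
```

```bash
python3 - <<'E'
from h import *
togo(.6086+.068*.2130,.0234-.068*.977,-.0025,192.3)
n="scene"
im=cv2.cvtColor(eyes.camera(n),cv2.COLOR_RGB2BGR); cv2.imwrite(f"pics/{n}8.png",im)
cv2.imwrite("pics/z9.png",cv2.resize(im[160:260,235:345],None,fx=6,fy=6,interpolation=cv2.INTER_LANCZOS4))
E
```

```text
t 10.1 pos [ 0.6449 -0.1425 -0.0018] gap 0.0193 F [-0.02 -0.86 -0.89] yaw -167.7 xdir [ 2.5e-03 -7.0e-04 -1.0e+00]
shift [  0.6   0.2 101.9] wx 0.0
```

View pics/z9.png

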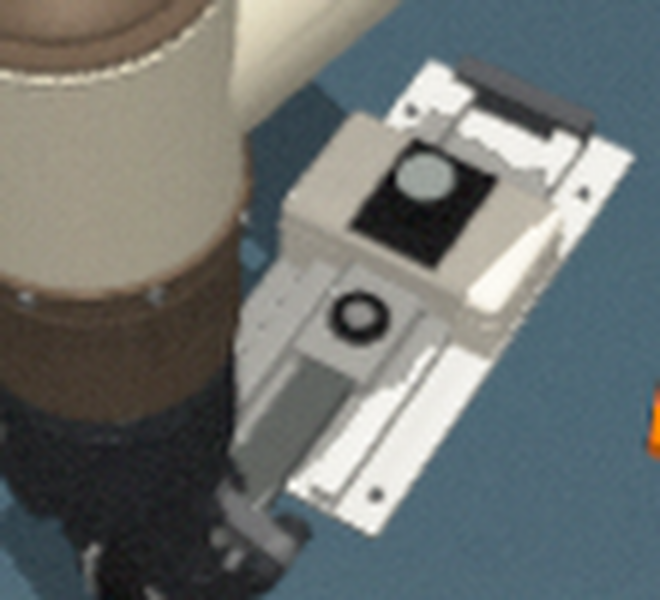

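The nose sits squarely on the carrier's rear face, and there is no side load. I'll keep pushing.

arm_command(plan="0 0 7 0 0 0 0; 0 0 14 0 0 0 0; 0 0 21 0 0 0 0; 0 0 28 0 0 0 0; 0 0 35 0 0 0 0; 0 0 42 0 0 0 0; 0 0 49 0 0 0 0; 0 0 56 0 0 0 0; 0 0 63 0 0 0 0; 0 0 70 0 0 0 0; 0 0 77 0 0 0 0; 0 0 84 0 0 0 0")

```text
clock: 11.35
eef_pos: [0.6267, -0.0593, -0.0019]
tool_rot: [0.552, -0.443, -0.55, -0.444]
force: [0.5, -0.3, 0.2]
finger_gap: 0.0193
```

```bash
python3 - <<'E'
from h import *
togo(.6086+.068*.2130,.0234-.068*.977,-.0025,192.3)
n="scene"
im=cv2.cvtColor(eyes.camera(n),cv2.COLOR_RGB2BGR); cv2.imwrite(f"pics/{n}9.png",im)
cv2.imwrite("pics/z10.png",cv2.resize(im[160:260,235:345],None,fx=6,fy=6,interpolation=cv2.INTER_LANCZOS4))
E
```

```text
t 11.35 pos [ 0.6267 -0.0593 -0.0019] gap 0.0193 F [ 0.51 -0.35  0.22] yaw -167.67 xdir [ 2.3e-03 -5.0e-04 -1.0e+00]
shift [ 0.6  0.1 16.7] wx 0.03
```

View pics/z10.png

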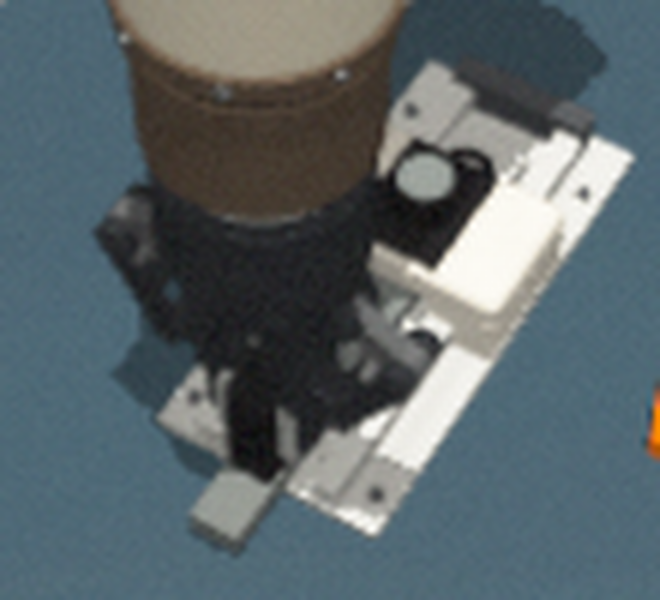

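arm_command(plan="0 0 4 0 0 0 0; 0 0 8 0 0 0 0; 0 0 11 0 0 0 0; 0 0 13 0 0 0 0; 0 0 14 0 0 0 0; 0 0 14 0 0 0 0")

```text
clock: 12.0
eef_pos: [0.6235, -0.0446, -0.0019]
tool_rot: [0.551, -0.443, -0.55, -0.444]
force: [0.9, 0.3, -0.1]
finger_gap: 0.0193
```

```bash
python3 - <<'E'
from h import *
togo(.6086+.068*.2130,.0234-.068*.977,-.0025,192.3)
n="scene"
im=cv2.cvtColor(eyes.camera(n),cv2.COLOR_RGB2BGR); cv2.imwrite(f"pics/{n}10.png",im)
cv2.imwrite("pics/z11.png",cv2.resize(im[160:230,285:355],None,fx=8,fy=8,interpolation=cv2.INTER_LANCZOS4))
E
```

```text
t 12.0 pos [ 0.6235 -0.0446 -0.0019] gap 0.0193 F [ 0.86  0.3  -0.13] yaw -167.64 xdir [ 0.0021  0.     -1.    ]
shift [0.6 0.  1.6] wx 0.06
```

View pics/z11.png

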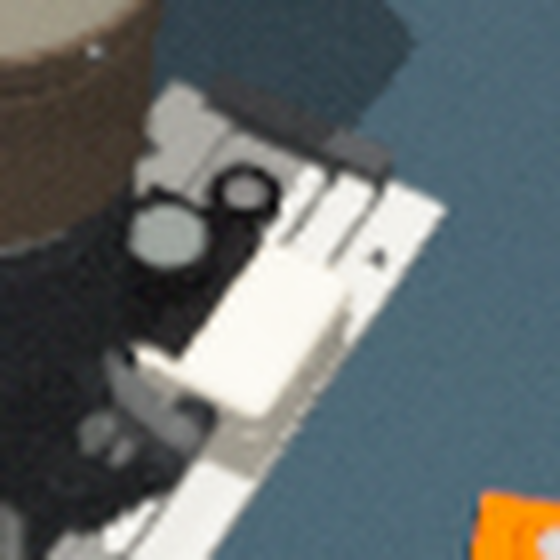

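arm_command(plan="0 0 1 0 0 0 0; 0 0 2 0 0 0 0; 0 0 2 0 0 0 0")

```text
clock: 12.35
eef_pos: [0.623, -0.0426, -0.002]
tool_rot: [0.551, -0.443, -0.55, -0.444]
force: [1.0, -0.6, -1.9]
finger_gap: 0.0192
```

```bash
python3 - <<'E'
from h import *
m=eyes.camera_model("scene"); a=np.radians(102.25); u=np.array([np.cos(a),np.sin(a)]);q=np.array([-u[1],u[0]])
r=ray(m,zp((245,190),8,285,160),.024)[:2]-[.6107,.0235]; print("disc before last step: track x",(r@u*1e3).round(1),"y",(r@q*1e3).round(1))
togo(.6086+.068*.2130,.0234-.068*.977,-.0025,192.3)
for i in range(3):
    print((telemetry.state()["force"]@np.r_[u,0]).round(2)); eyes.camera("scene")
E
```

```text
disc before last step: track x 84.6 y 2.4
t 12.35 pos [ 0.623  -0.0426 -0.002 ] gap 0.0192 F [ 0.96 -0.58 -1.91] yaw -167.64 xdir [ 0.0021  0.     -1.    ]
shift [ 0.5  0.  -0.4] wx 0.06
-0.77
0.27
-0.67
```

arm_command(plan="0 0 1 0 0 0 0; 0 0 1.5 0 0 0 0; 0 0 1.5 0 0 0 0")

```text
clock: 12.8
eef_pos: [0.623, -0.0417, -0.0018]
tool_rot: [0.552, -0.443, -0.55, -0.444]
force: [0.4, -3.6, 0.2]
finger_gap: 0.0191
```

```bash
python3 - <<'E'
from h import *
togo(.6086+.068*.2130,.0234-.068*.977,-.0025,192.3)
u=np.array([-.213,.977,0])
print((telemetry.state()["force"]@u).round(2))
n="scene"
im=cv2.cvtColor(eyes.camera(n),cv2.COLOR_RGB2BGR); cv2.imwrite(f"pics/{n}11.png",im)
cv2.imwrite("pics/z12.png",cv2.resize(im[160:230,285:355],None,fx=8,fy=8,interpolation=cv2.INTER_LANCZOS4))
E
```

```text
t 12.8 pos [ 0.623  -0.0417 -0.0018] gap 0.0191 F [ 0.41 -3.63  0.16] yaw -167.64 xdir [ 2.5e-03 -5.0e-04 -1.0e+00]
shift [ 0.7  0.2 -1.3] wx 0.06
-3.63
```

View pics/z12.png

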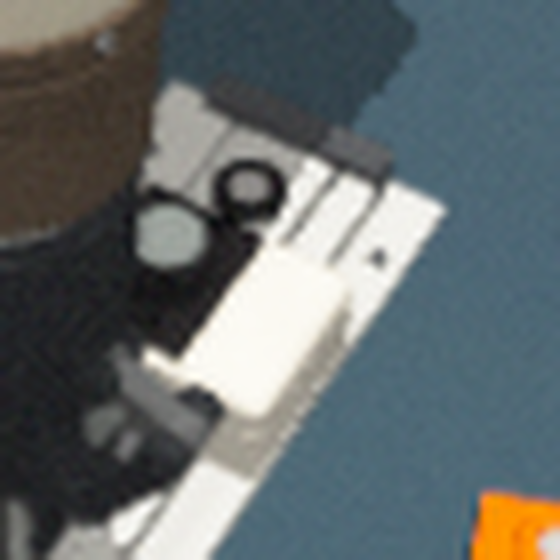

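arm_command(plan="0 0 1 0 0 0 0; 0 0 2 0 0 0 0; 0 0 2 0 0 0 0; 0 0 2 0 0 0 0")

```text
clock: 13.25
eef_pos: [0.6231, -0.0416, -0.0013]
tool_rot: [0.552, -0.443, -0.55, -0.443]
force: [2.0, -8.5, 0.5]
finger_gap: 0.0194
```

```bash
python3 - <<'E'
from h import *
togo(.6086+.068*.2130,.0234-.068*.977,-.0025,192.3)
u=np.array([-.213,.977,0])
print((telemetry.state()["force"]@u).round(2))
E
```

```text
t 13.25 pos [ 0.6231 -0.0416 -0.0013] gap 0.0194 F [ 1.98 -8.46  0.49] yaw -167.63 xdir [ 0.0033 -0.0024 -1.    ]
shift [ 1.2  0.3 -1.4] wx 0.07
-8.69
```

The push stalls with the force climbing from 3.6 to 8.7 N, so the carrier is against the stop. I'll draw the stick straight back.

arm_command(plan="0.5 0 -3 0 0 0 0; 0.5 0 -10 0 0 0 0; 0.5 0 -22 0 0 0 0; 0.5 0 -36 0 0 0 0; 0.5 0 -50 0 0 0 0; 0.5 0 -66 0 0 0 0; 0.5 0 -82 0 0 0 0; 0.5 0 -98 0 0 0 0; 0.5 0 -114 0 0 0 0; 0.5 0 -130 0 0 0 0; 0.5 0 -146 0 0 0 0; 0.5 0 -160 0 0 0 0")

```text
clock: 14.45
eef_pos: [0.6576, -0.1993, -0.0014]
tool_rot: [0.552, -0.443, -0.549, -0.443]
force: [1.2, -0.1, -0.2]
finger_gap: 0.0191
```

```bash
python3 - <<'E'
from h import *
togo(.6725,-.27,-.0095,192.3)
n="scene"
im=cv2.cvtColor(eyes.camera(n),cv2.COLOR_RGB2BGR); cv2.imwrite(f"pics/{n}12.png",im)
cv2.imwrite("pics/z13.png",cv2.resize(im[160:290,215:345],None,fx=4.5,fy=4.5,interpolation=cv2.INTER_LANCZOS4))
E
```

```text
t 14.45 pos [ 0.6576 -0.1993 -0.0014] gap 0.0191 F [ 1.18 -0.11 -0.2 ] yaw -167.65 xdir [ 0.0032 -0.0024 -1.    ]
shift [  8.3   0.5 -72.2] wx 0.05
```

View pics/z13.png

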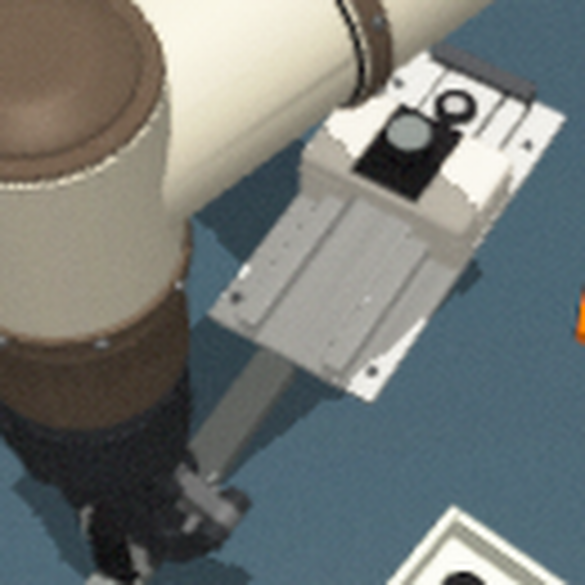

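The carrier stayed at the stop and the nose is clear of the channel. I'll back off and set the stick down.

arm_command(plan="0 0 -15 0 0 0 0; 0 0 -33 0 0 0 0; 0 0 -51 0 0 0 0; 0 0 -66 0 0 0 0; 0 0 -72 0 0 0 0; 0 0 -72 0 0 0 0; 3 0 -72 0 0 0 0; 6 0 -72 0 0 0 0; 7.5 0 -72 0 0 0 0; 8.3 0 -72 0 0 0 0; 8.3 0 -72 0 0 0 0; 8.3 0 -72 0 0 0 0")

```text
clock: 15.7
eef_pos: [0.6734, -0.2714, -0.0093]
tool_rot: [0.552, -0.444, -0.549, -0.444]
force: [-0.1, -0.5, -1.7]
finger_gap: 0.0196
```

```bash
python3 - <<'E'
from h import *
togo(.6725,-.27,-.0105,192.3)
n="scene"
im=cv2.cvtColor(eyes.camera(n),cv2.COLOR_RGB2BGR); cv2.imwrite(f"pics/{n}13.png",im)
cv2.imwrite("pics/z14.png",cv2.resize(im[200:330,170:300],None,fx=4.5,fy=4.5,interpolation=cv2.INTER_LANCZOS4))
T=np.array(eyes.camera_model(n)["cam_to_world"])
for t in["push_stick","stick_nose"]:
    for d in eyes.place_of(n,t): print(n,t,round(d["score"],2),np.round((T@np.r_[d["xyz"],1])[:3],4))
E
```

```text
t 15.7 pos [ 0.6734 -0.2714 -0.0093] gap 0.0196 F [-0.1  -0.51 -1.69] yaw -167.72 xdir [ 0.0041 -0.0032 -1.    ]
shift [1.2 0.6 1.6] wx -0.02
scene push_stick 0.55 [ 0.6749 -0.2729  0.0041]
scene push_stick 0.15 [ 0.6451 -0.1442  0.0064]
scene stick_nose 0.96 [ 0.6455 -0.1395  0.0072]
```

View pics/z14.png

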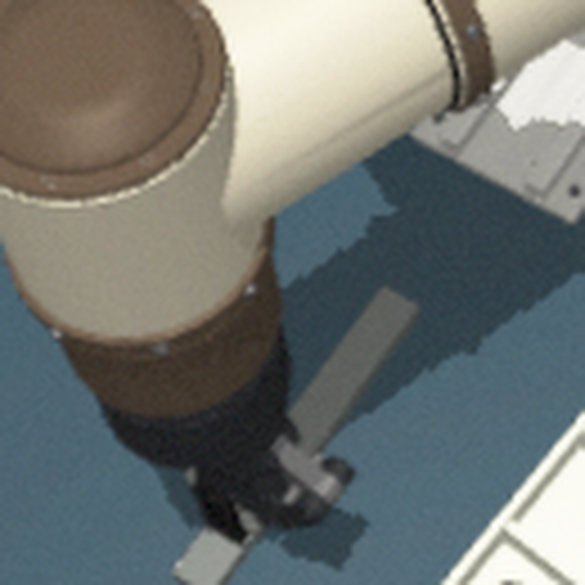

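arm_command(plan="0.5 0 0 0 0 0 0; 1 0 0 0 0 0 0; 1.3 0 0 0 0 0 0; 1.3 0 0 0 0 0 0")

```text
clock: 16.25
eef_pos: [0.6736, -0.2718, -0.01]
tool_rot: [0.553, -0.444, -0.549, -0.444]
force: [-1.1, -0.1, 2.0]
finger_gap: 0.0194
```

Fz has gone from -1.7 to +2 N, so the bench carries the stick. I'll release and lift away.

arm_command(plan="0 0 0 0 0 0 30; 0 0 0 0 0 0 50; 0 0 0 0 0 0 50; 0 0 0 0 0 0 50; -8 0 0 0 0 0 50; -20 0 0 0 0 0 50; -40 0 0 0 0 0 50; -65 0 0 0 0 0 50; -95 0 0 0 0 0 50; -120 0 0 0 0 0 50; -140 0 0 0 0 0 50; -150 0 0 0 0 0 50")

```text
clock: 17.45
eef_pos: [0.6742, -0.2717, 0.1443]
tool_rot: [0.555, -0.443, -0.547, -0.444]
force: [-0.8, -0.6, 0.0]
finger_gap: 0.0504
```

arm_command(plan="-10 0 -35 0 0 0 50; -20 0 -70 0 0 0 50; -30 0 -110 0 0 0 50; -30 0 -150 0 0 0 50; -30 0 -190 0 0 0 50; -30 0 -220 0 0 0 50; -30 0 -240 0 0 0 50; -30 0 -240 0 0 0 50; -30 0 -240 0 0 0 50")

```text
clock: 18.35
eef_pos: [0.7246, -0.5062, 0.1747]
tool_rot: [0.554, -0.443, -0.547, -0.445]
force: [-0.1, -0.1, 0.5]
finger_gap: 0.0498
```

```bash
python3 - <<'E'
from h import *
togo(.6725,-.27,-.0105,192.3)
for n in("scene","top"):
    im=cv2.cvtColor(eyes.camera(n),cv2.COLOR_RGB2BGR); cv2.imwrite(f"pics/{n}14.png",im)
    T=np.array(eyes.camera_model(n)["cam_to_world"])
    for t in["push_stick","stick_nose","carrier"]:
        for d in eyes.place_of(n,t): print(n,t,round(d["score"],2),np.round((T@np.r_[d["xyz"],1])[:3],4))
    if n=="scene":cv2.imwrite("pics/z15.png",cv2.resize(im[160:230,285:355],None,fx=8,fy=8,interpolation=cv2.INTER_LANCZOS4))
    else: cv2.imwrite("pics/z16.png",cv2.resize(im[175:245,215:385],None,fx=4.7,fy=4.7,interpolation=cv2.INTER_LANCZOS4))
a=np.radians(102.3);print("expected home",.6086+.086*np.cos(a),.0234+.086*np.sin(a))
E
```

```text
t 18.35 pos [ 0.7246 -0.5062  0.1747] gap 0.0498 F [-0.09 -0.11  0.52] yaw -167.75 xdir [ 0.0089 -0.004  -1.    ]
shift [183.8   2.2 242.9] wx -0.05
scene push_stick 0.67 [ 0.6701 -0.2721  0.0011]
scene push_stick 0.29 [0.5922 0.1082 0.0078]
scene stick_nose 0.7 [ 0.6448 -0.1441  0.0059]
scene carrier 0.75 [ 7.457e-01  7.370e-02 -7.000e-04]
scene carrier 0.66 [0.5924 0.1105 0.0055]
top push_stick 0.7 [ 0.674  -0.2737  0.    ]
top stick_nose 0.91 [ 0.643  -0.148   0.0029]
top carrier 0.64 [0.5872 0.1082 0.0075]
top carrier 0.52 [0.7352 0.0762 0.0008]
expected home 0.5902793867803521 0.10742591940143267
```

View pics/z15.png

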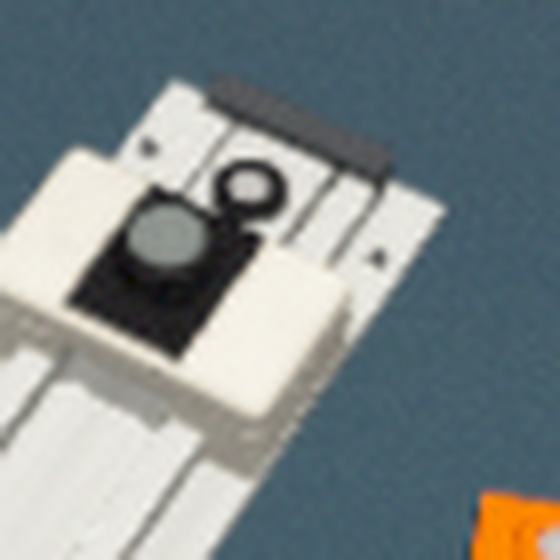

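View pics/z16.png

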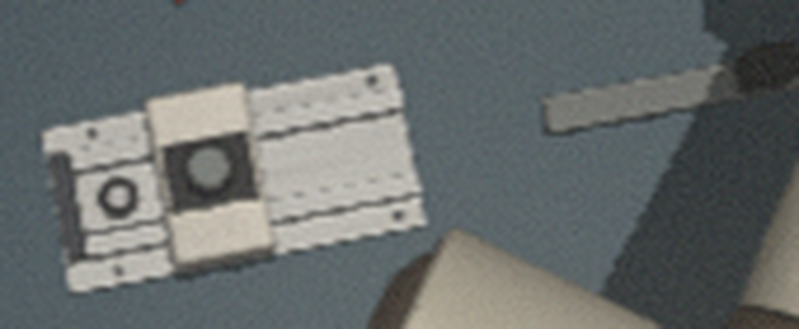

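View pics/scene14.png

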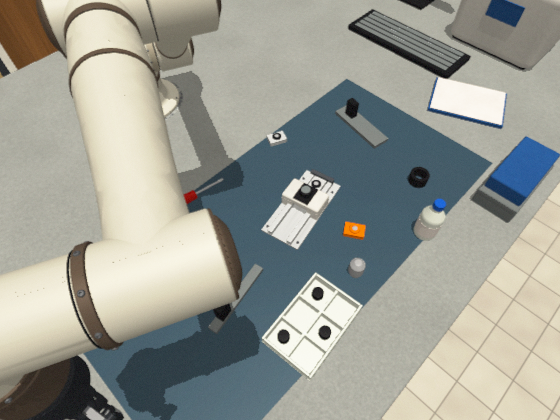

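```bash
python3 - <<'E'
from h import *
from rig import workorder
for n,px,o,yaw in(("scene",zp((250,189),8,285,160),(.6107,.0235),102.21),("top",zp((118,197),4.7,215,175),(.6062,.0228),102.34)):
    a=np.radians(yaw);u=np.array([np.cos(a),np.sin(a)]);q=np.array([-u[1],u[0]])
    r=ray(eyes.camera_model(n),px,.024)[:2]-o; print(n,(r@u*1e3).round(1),(r@q*1e3).round(1))
print(workorder.hand_in())
E
```

```text
scene 85.8 1.3
top 86.2 1.2
the job is handed in; nothing more can be done
None
```

The job is handed in at about 18.5 s. The carrier is home at the end stop, and the narrow stick lies flat on the bench in front of the channel mouth, handle up.

- **Carrier:** I pushed it through with the stick's nose only; the gripper never touched it. At the stop the push stalled while the force rose from 3.6 to 8.7 N. Afterwards the carrier measured at track x 85.8 mm (scene camera) and 86.2 mm (top camera), against 86 mm for home.
- **Stick:** I drew it straight back out and lowered it until the bench carried it, with the vertical force going from -1.7 to +2 N. Both cameras then placed its underside at 0–1 mm above the bench, with the arm clear of it.

**Checks that failed or disagreed:**
- **First grasp missed:** the reported TCP height was about 38 mm below the real fingertips, so the fingers shut just above the handle. I measured the offset in the picture, went lower and gripped it properly.
- **Camera offset:** the two cameras disagreed by about 4.5 mm along world x, so I used the average or worked relative to the track.

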